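# Book a repair job into the bench dock

### The arm

A 6-joint arm with a two-finger parallel gripper is mounted at the origin on the work surface. World frame = base frame: x ahead of the robot, y to its left, z up, the work surface at z = 0. Lengths are in m, angles in rad, forces in N, time in s.
With the tool pointing down it reaches from about 0.35 to 0.775 m from the base axis. Payload 5.5 kg.
Tool frame: the origin (TCP) lies at the very end of the fingers, on their centre line; the grasp point (between the pads) lies 19 mm behind it; z points along the fingers, y is the line along which they close (so a half turn about z gives the same grasp; the last joint's range is limited). The gripper opens to 85 mm and grips with 20 to 120 N. Pads are 22 mm wide; open, the fingers measure 114 mm over their backs; the gripper's body (76 mm by 85 mm) begins 54 mm behind the grasp point. The pads swing forward as they close: fully open they stand 13 mm farther back than shut.
Start: joints at [-1.358, 0.313, 0.046, 1.304, 0, 1.431], TCP at [0.199, -0.54, 0.231] pointing down, gripper open.
Joint ranges: [-2.76, 2.76], [-0.86, 1.69], [-1.03, 1.26], [-2.2, 2.34], [-1.47, 1.5], [-3.14, 3.14]. Speed limits (rad/s): [2.57, 2.57, 3.14, 3.14, 3.14, 3.14].

### API

Orientations are given as a unit quaternion [w, x, y, z].
In Python, from workcell import get_state, read_camera, hand_in gives the robot as it stands.
- The arm moves only by the tool send_rows, never from a script. Its argument "increments" is a list of rows, each an object of numbers: "dx", "dy", "dz": the shift along the world's x, y, z in units of 25 mm (1.0 is 25 mm); "roll": the turn about the world's z in units of 8 degrees (1.0 is 8 degrees); "claw": the opening, from -1 (shut) to 1 (fully open). In form: [{"dx": .., "dy": .., "dz": .., "roll": .., "claw": ..}, ...]. A call has exactly 5 rows; each row is the pose to reach, as a shift and turn from the pose commanded when the call began; what a row does not reach only later rows make up. A row lasts 1/8 s, in which the tool goes at most 62.5 mm and 10.7 degrees, less where a joint would pass 70% of its speed; a pose out of reach is approached as far as the arm can. A call with a gripper value outside its range is refused whole. The fingers move at their own pace and stop on an object; "grip_force" is the grip in N (left out, the last holds). Time passes only in rows, so rows that repeat a pose let the fingers close, or fill a call up. It gives the time, the measured TCP pose, the force, the opening and the grip force at its end, in the units of the state.
- get_state(): the state, without advancing time (a new reading comes with each control period).
- read_camera(name): name is "scene" or "top"; returns a dict with "image" (400x640x3 uint8, blue, green, red), "fx", "fy", "cx", "cy" (pixels), "dist_coeffs" ([k1, k2, p1, p2, k3] as OpenCV has them; the pictures are not rectified), "world_to_cam" (4x4, takes a point from world to camera coordinates). Camera axes: x right, y up, looking along -z (the intrinsics and any distortion apply to the point x, -y, -z); pixel columns grow to the right and rows downward; lengths in m; the calibration is good to about 2 mm. A picture is of the moment at which its call begins. There is no depth.
- hand_in(): hands the job in; it is judged then, once.
The state is a dict: "clock": time; "joint_pos": joint angles; "qvel": joint speeds; "tau": joint torques, N m; "tcp_pos": TCP position; "orientation": TCP orientation; "wrist_force": force on the tool from outside, world axes, zero at the start; "ft_torque": the same for the moment, N m; "finger_gap": finger opening in m; "grip_force": force on a finger pad.
Only numpy, scipy, OpenCV 4.12 (cv2) and the standard library are available. Lean on these libraries where they do the work, as an engineer would, in place of code of your own. Each camera call takes 0.05 s, during which the arm holds its last target. There are 200 camera calls.

### The job

Book this flute repair in at the grey bench dock: set the blue parts cassette fully down into the dock's black pocket, then swing the red lever fully shut over it. Then take the yellow label holder out of its wooden stand and push it down behind the dock's aluminium lip, upright and roughly centred, against the spring until it is fully home. Finish while still holding it pressed home there (it springs up if let go), and leave the bottle, the jar and the tray where they are.

Things in the scene. Friction and masses are not known exactly. Their poses are not given: they have to be found in the camera images.
- dock: grey dock fixed to the bench, base plate 170 x 130 x 12 mm (dock x from -100 to +70 mm). Origin: on the bench, under the pocket's centre. x points from the lip (front) to the lever post (back), y left, z up. Turned at most 0.3 rad.
- pocket (a point): centre of the pocket's floor, 12 mm above the bench (axes as the dock). The pocket is a black block 84 (x) x 60 (y) x 16 mm high (top 28 mm above the bench) with a hole 64 (x) x 40 (y) mm right down to the base plate, its mouth sloping out 6 mm at 45 degrees all round; the cassette then stands 26 mm out of it.
- slot (a point): centre of the channel floor behind the lip, at dock x = -85 mm, 12 mm above the bench (dock axes). Channel: along dock y, 90 mm long, open at ends and top, 8.5 mm wide in x between the aluminium lip (-x side, straight to 34 mm above the bench, then flaring outward to 43 mm, mouth about 5 mm wider) and an upright aluminium back plate (+x side, top at 46 mm).
- presser (a joint): yellow spring-loaded bar (30 mm long in y) in the middle of the channel, its top 10 mm above the channel's floor (22 mm above the bench) at 0; value = how far it is pressed down, m. The spring takes 4 N to start moving and 8 N at 0.010, where the holder's underside reaches the solid channel floor.
- lever (a joint): red swing lever on an upright post at dock x = +54 mm: 0 = open, arm to dock +y; grows anticlockwise seen from above to 1.57 = fully shut against a stop, arm to dock -x over the cassette. Starts at 0 to 0.4, stays where left (1 N at the knob moves it). Arm 14 mm wide, 56 to 62 mm above the bench; clears a seated cassette by 2 mm.
- lever_knob (a point): centre of the top face of the lever's upright red knob: 14 mm diameter, 26 mm tall above the arm, top 88 mm above the bench, 58 mm from the lever's axis.
- lever_hinge (a point): on the lever's upright turning axis, level with the arm's top, 62 mm above the bench.
- cassette: parts cassette, closed box 60 (x) x 36 (y) x 42 mm high, blue with a white lid 8 mm thick, 0.08 to 0.17 kg, standing on the bench to the left or right of the dock. Origin: centre of its underside, z up. Either way round fits.
- stand: dark wooden block 36 (x) x 86 (y) x 28 mm fixed to the bench on the other side of the dock from the cassette, with a slot 7 x 62 mm, 18 mm deep, in its top. Origin: centre of its underside.
- holder: label holder: yellow upright plate 5 (x) x 60 (y) x 40 mm high with a white paper label on both faces, and on top of it an orange grip bar 10 (x) x 44 (y) x 22 mm high (62 mm in all), 50 g. Origin: centre of the plate's underside, z up. It stands in the stand's slot, its underside 10 mm above the bench. Either way round is right.
- oil_bottle: small amber bottle, 38 mm diameter, 95 mm high, origin at its underside; leave alone.
- grease_jar: white jar with a red cap, 60 mm diameter, 55 mm high, origin at its underside; leave alone.
- needle_tray: orange open tray 100 x 140 x 35 mm with rods, origin at its underside; leave alone.
There are look-alikes about, which are no part of the job. What is shaped like the dock but pink is not meant. There is more than one size of the holder; the one meant has the size given above.

How it is judged:
By the outcome, as a careful person would: the job done as asked, in the order asked, and still so for the second after the job is handed in, while the arm keeps its last pose, push and grip.
It also fails if it takes over 61 s, if anything falls off the work surface, if the arm or the gripper's body presses on something with over 40 N, if the wrist force passes 120 N, or if a joint passes its speed limit or range.

## Working session

There is one attempt and no reset: what is moved stays moved. The work goes in short steps, Python scripts to look and compute and a tool call to move; the robot and the scene stay as the last step left them, time stands still between calls to the robot, and variables do not carry over. Pictures are saved under pics/ and viewed, at most 10 in all, crops included, and the job is handed in when it is done.

Besides the shell and the picture viewer there is one more tool, called after "Request:" as name([rows], argument=value, ...), one row to a line, values as JSON. send_rows: Moves the arm, as the interface text tells. Its arguments: {"type":"object","properties":{"increments":{"type":"array","items":{"type":"object","properties":{"dx":{"type":"number"},"dy":{"type":"number"},"dz":{"type":"number"},"roll":{"type":"number"},"claw":{"type":"number"}}}},"grip_force":{"type":"number"}},"required":["increments"]}

```bash
mkdir -p pics; ls
cat > h.py <<'E'
import numpy as np, cv2, pickle
from workcell import get_state, read_camera, hand_in
def snap(name,tag):
    c=read_camera(name); pickle.dump(c,open(f'pics/{tag}.pkl','wb')); cv2.imwrite(f'pics/{tag}.png',c['image']); return c
def load(tag): return pickle.load(open(f'pics/{tag}.pkl','rb'))
def K(c): return np.array([[c['fx'],0,c['cx']],[0,c['fy'],c['cy']],[0,0,1.]])
def ray(c,uv):
    p=cv2.undistortPoints(np.array([[uv]],float),K(c),np.array(c['dist_coeffs'],float))[0,0]
    M=np.array(c['world_to_cam']);R,t=M[:3,:3],M[:3,3]
    d=R.T@np.array([p[0],-p[1],-1.]); return -R.T@t,d/np.linalg.norm(d)
def onz(c,uv,z):
    o,d=ray(c,uv); return o+d*(z-o[2])/d[2]
def proj(c,P):
    M=np.array(c['world_to_cam']);X=np.atleast_2d(P)@M[:3,:3].T+M[:3,3]
    X=X*[1,-1,-1]
    return cv2.projectPoints(X.reshape(-1,1,3),np.zeros(3),np.zeros(3),K(c),np.array(c['dist_coeffs'],float))[0][:,0]
def tri(c1,u1,c2,u2):
    o1,d1=ray(c1,u1);o2,d2=ray(c2,u2)
    s=np.linalg.lstsq(np.c_[d1,-d2],o2-o1,rcond=None)[0]
    a,b=o1+s[0]*d1,o2+s[1]*d2; return (a+b)/2,np.linalg.norm(a-b)
E
python3 - <<'E'
from h import *
for n in('scene','top'):
    c=snap(n,n+'0'); print(n,c['fx'],c['dist_coeffs'],np.round(np.linalg.inv(c['world_to_cam'])[:3,3],3))
print(get_state())
E
```

```text
pics
scene 368.1864957260227 [-0.05817177  0.          0.          0.          0.        ] [1.237 0.084 0.533]
top 388.33876599293706 [-0.05260606  0.          0.          0.          0.        ] [0.393 0.069 1.192]
{'clock': 0.1, 'joint_pos': array([-1.35763451e+00,  3.13925120e-01,  4.51208209e-02,  1.30358177e+00,
        3.74753419e-05,  1.43118997e+00]), 'qvel': array([-4.45975752e-04, -2.58704346e-03,  3.96192895e-03, -5.78094442e-06,
       -1.01673018e-03, -1.63648549e-03]), 'tau': array([ 2.58110711e-03, -4.81725848e+01,  2.99244082e+01,  1.28632021e-02,
       -1.05992426e-04,  1.52001138e-05]), 'tcp_pos': array([ 0.19856666, -0.53916606,  0.23050967]), 'orientation': array([-7.95024170e-04,  9.84484306e-01,  1.75470848e-01, -1.05020330e-05]), 'wrist_force': array([-0.15577163, -0.24804678,  0.47971414]), 'ft_torque': array([-0.01313987,  0.01937517, -0.01336874]), 'grip_force': 0.0, 'finger_gap': 0.08547935901957163}
```

View pics/scene0.png

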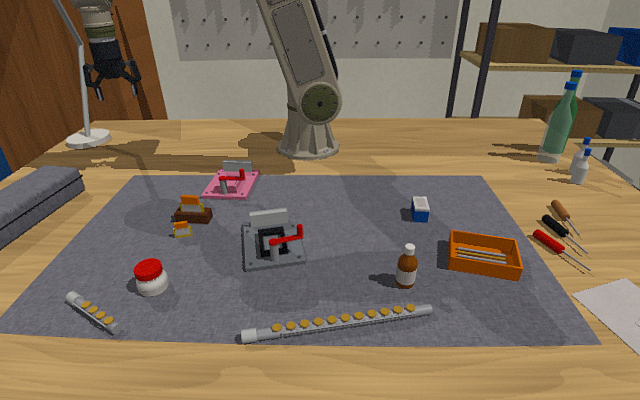

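View pics/top0.png

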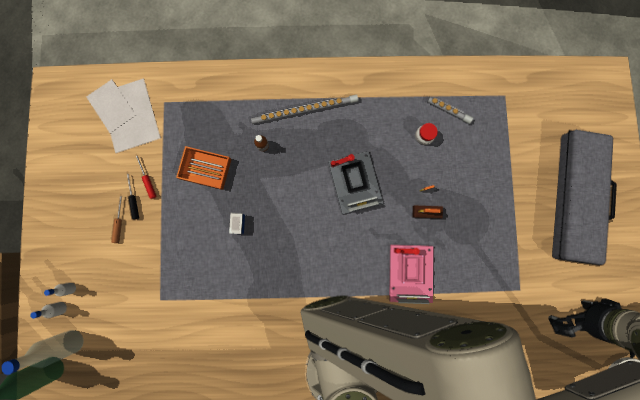

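The top view shows the grey dock at about (355,180), its pink look-alike at (411,272) and the cassette at (237,224). There are two holder candidates: the one in the wooden stand at (430,211), and a smaller one on the mat at (429,188). The one in the stand fits because it is in the stand and larger. I'll enlarge to confirm and to read off points.

Run:
```python
from h import *
def crop(t,x,y,w,h,s): return cv2.resize(load(t)['image'][y:y+h,x:x+w],None,fx=s,fy=s,interpolation=cv2.INTER_CUBIC)
# A: top dock (320..400,140..220) x5 ; B: top stand ; C scene dock; D scene holder
a=np.vstack([np.hstack([crop('top0',325,145,66,75,6)[:,:396],crop('top0',405,178,50,75,8)[:450,:400]]) ])
cv2.imwrite('pics/cA.png',a)
b=np.hstack([crop('scene0',237,202,75,75,6)[:450],crop('scene0',165,188,50,75,7)[:450]])
cv2.imwrite('pics/cB.png',b); print(a.shape,b.shape)
c=np.hstack([crop('scene0',400,185,40,45,10),crop('top0',220,203,40,45,10)]); cv2.imwrite('pics/cC.png',c)
```

```text
(450, 796, 3) (450, 800, 3)
```

View pics/cA.png

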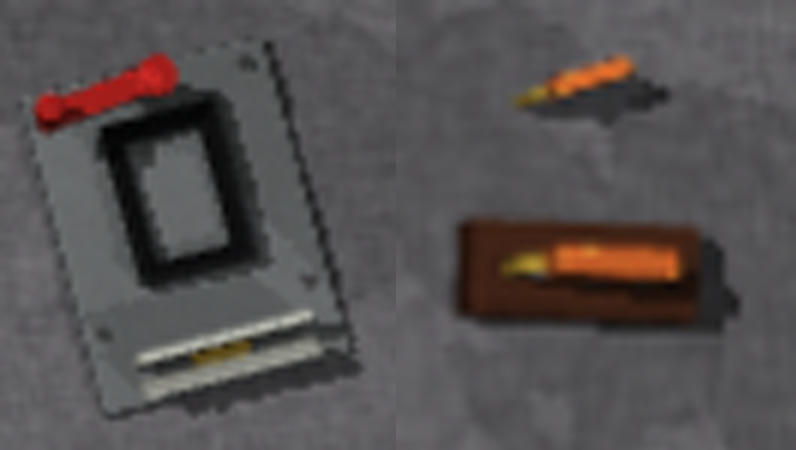

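View pics/cB.png

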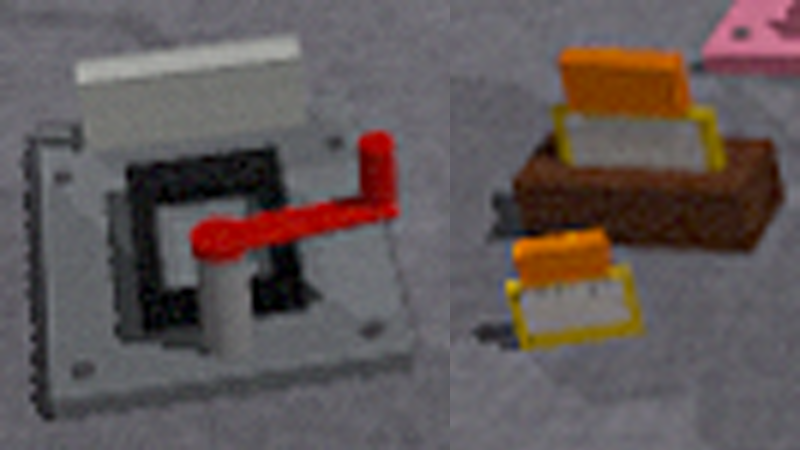

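View pics/cC.png

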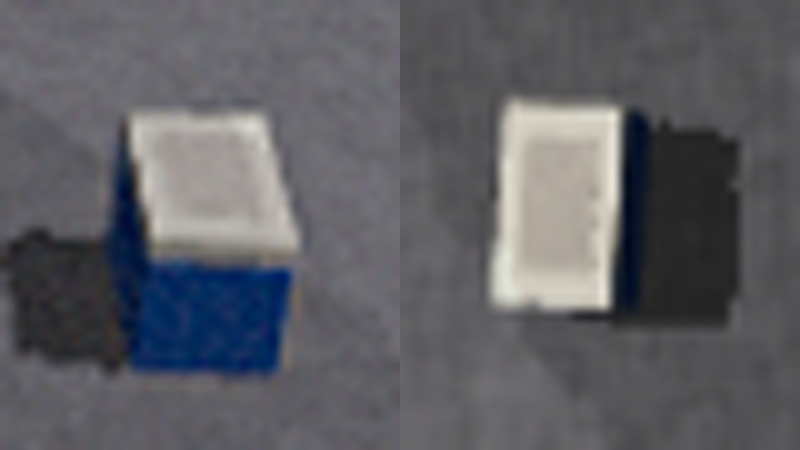

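```bash
cat > fit.py <<'E'
from h import *
from scipy.optimize import least_squares
T,S=load('top0'),load('scene0')
def fit(name,x0,pts):
    P=np.array([p[1:4] for p in pts])/1000.; uv=np.array([[p[6]+(p[4]+.5)/p[8]-.5,p[7]+(p[5]+.5)/p[8]-.5] for p in pts]); top=np.array([p[0]=='T' for p in pts])
    def f(q):
        c,s=np.cos(q[3]),np.sin(q[3]); W=P@np.array([[c,s,0],[-s,c,0],[0,0,1]])+q[:3]
        return np.where(top[:,None],proj(T,W),proj(S,W))-uv
    r=least_squares(lambda q:f(q).ravel(),x0,loss='soft_l1',f_scale=.7,x_scale=[.01,.01,.01,.1])
    print(name,np.round(r.x,4));print(np.round(f(r.x),1).tolist());return r.x
A=(325,145,6);A2=(405-396/8,178,8);B=(237,202,6);B2=(165-450/7,188,7);C=(400,185,10);C2=(220-40,203,10)
def L(cam,o,l): return [(cam,*p,*o) for p in l]
dk=L('T',A,[(-100,65,12,103,418),(-100,-65,12,355,350),(70,-65,12,268,40),(70,65,12,22,98),(42,30,28,100,130),(42,-30,28,222,92),(-42,-30,28,270,260),(-42,30,28,147,288),(54,0,62,160,75)])+L('S',B,[(70,-65,12,50,405),(70,65,12,410,355),(54,0,62,215,235),(42,30,28,0,0),][:3])
d=fit('dock',[.5,0,0,.2],dk)
st=L('T',A2,[(18,43,28,475,222),(18,-43,28,697,230),(-18,-43,28,697,320),(-18,43,28,472,315)])+L('S',B2,[(18,-43,28,518,185),(18,43,28,765,205),(-18,43,28,780,140),(-18,-43,28,545,140),(18,-43,0,530,235),(18,43,0,750,250)])
s=fit('stand',[.4,-.15,0,0],st)
ho=L('T',A2,[(5,22,62,553,245),(5,-22,62,680,250),(-5,-22,62,680,278),(-5,22,62,553,272)])+L('S',B2,[(-5,-22,62,560,48),(-5,22,62,688,52),(2.5,-30,40,555,107),(2.5,30,40,720,109),(2.5,-30,18,565,165),(2.5,30,18,722,170)])
h=fit('holder',[.4,-.15,.01,0],ho)
ca=L('S',C,[(-30,-18,42,130,115),(-30,18,42,268,113),(30,18,42,300,240),(30,-18,42,150,245),(30,-18,34,152,268),(30,18,34,293,265),(30,-18,0,130,370),(30,18,0,280,372)])+L('T',C2,[(30,18,42,505,102),(30,-18,42,622,105),(-30,-18,42,610,310),(-30,18,42,492,305)])
c=fit('cass',[.4,.3,0,0],ca)
kn,e=tri(T,(325+50/6,145+108/6),S,(237+376/6,202+138/6)); print('knob',kn,e)
R=np.array([[np.cos(d[3]),-np.sin(d[3])],[np.sin(d[3]),np.cos(d[3])]])
hg=R@[.054,0]+d[:2]; v=R.T@(kn[:2]-hg); print('hinge',hg,'lever r,ang',np.hypot(*v),np.arctan2(*v[::-1])-np.pi/2)
print('slot',R@[-.085,0]+d[:2])
E
python3 fit.py
```

```text
dock [ 0.5775 -0.0505 -0.0056  0.2349]
[[0.8, -0.2], [-0.5, 0.4], [-0.8, -0.5], [-0.1, 0.3], [0.5, -0.3], [-1.0, 1.2], [-1.6, -0.5], [-0.1, -0.2], [-0.1, 0.4], [-0.9, -0.2], [-0.2, -0.7], [-0.3, 0.6]]
stand [ 0.4652 -0.269  -0.0043 -0.0486]
[[-0.6, 0.1], [-0.3, -0.3], [-0.2, 0.3], [-0.2, 0.3], [-0.8, 0.1], [-3.5, -1.7], [-0.9, -0.1], [0.9, -1.2], [-0.2, 2.0], [0.6, 1.0]]
holder [ 0.4661 -0.2677  0.0072 -0.0468]
[[0.2, 0.2], [-0.7, -0.1], [-0.7, -0.2], [0.2, 0.2], [1.2, -0.0], [-0.2, -0.1], [-0.4, 0.4], [-1.2, 0.9], [-0.0, -0.6], [0.1, -0.5]]
cass [ 0.4439  0.3116 -0.0026 -0.0658]
[[-0.7, -0.5], [-0.5, 0.2], [0.0, 0.1], [0.2, -1.0], [-0.4, -0.6], [0.3, 0.3], [0.2, 0.5], [-0.4, 0.9], [-0.5, -0.0], [-0.1, 0.2], [-0.2, -0.1], [-0.5, -0.1]]
knob [0.60911399 0.01829141 0.08405722] 0.002788541072188227
hinge [ 0.63001071 -0.03790694] lever r,ang 0.05995772192472175 0.12113980112895995
slot [ 0.49482658 -0.07025272]
```

The crops show the dock's lever open (hinge at about (160,75) in the first crop, knob at (50,108)) and the presser at (225,352). The full-size holder is in the stand, its plate 23.6 px wide against 18.6 px for the small look-alike, so the one in the stand is meant. The fits agree with the stated sizes, and the heights come out within 3–6 mm, so I'll move now.

Request:
send_rows([
  {"dx":1.2,"dy":2.0,"dz":0,"roll":-0.6,"claw":1},
  {"dx":2.4,"dy":4.0,"dz":0,"roll":-1.2,"claw":1},
  {"dx":3.6,"dy":6.0,"dz":0,"roll":-1.8,"claw":1},
  {"dx":4.8,"dy":8.2,"dz":0,"roll":-2.4,"claw":1},
  {"dx":6.0,"dy":10.4,"dz":0,"roll":-3.0,"claw":1},
], grip_force=40)

```text
clock: 0.72
tcp_pos: [0.349, -0.278, 0.231]
orientation: [-0.0, 0.999, -0.035, -0.0]
wrist_force: [1.3, -1.0, 0.4]
finger_gap: 0.0853
grip_force: 0.0
```

Request:
send_rows([
  {"dx":0.7,"dy":2.4,"dz":0},
  {"dx":1.4,"dy":4.8,"dz":0},
  {"dx":2.0,"dy":7.2,"dz":0},
  {"dx":2.6,"dy":9.6,"dz":0},
  {"dx":3.0,"dy":12.0,"dz":0},
])

```text
schema error: expected keys dx, dy, dz, roll, claw
```

Request:
send_rows([
  {"dx":0.2,"dy":2.4,"dz":-0.4},
  {"dx":0.4,"dy":4.8,"dz":-0.8},
  {"dx":0.6,"dy":7.2,"dz":-1.4},
  {"dx":0.7,"dy":9.5,"dz":-2.2},
  {"dx":0.8,"dy":11.6,"dz":-3.2},
])

```text
schema error: expected keys dx, dy, dz, roll, claw
```

Request:
send_rows([
  {"dx":0.7,"dy":2.4,"dz":0,"roll":0,"claw":1},
  {"dx":1.4,"dy":4.8,"dz":0,"roll":0,"claw":1},
  {"dx":2.0,"dy":7.2,"dz":0,"roll":0,"claw":1},
  {"dx":2.6,"dy":9.6,"dz":0,"roll":0,"claw":1},
  {"dx":3.0,"dy":12.0,"dz":0,"roll":0,"claw":1},
])

```text
clock: 1.35
tcp_pos: [0.4237, 0.0221, 0.2312]
orientation: [0.0, 0.999, -0.033, 0.0]
wrist_force: [0.7, -0.5, -0.3]
finger_gap: 0.0855
grip_force: 0.0
```

Request:
send_rows([
  {"dx":0.2,"dy":2.4,"dz":-0.4,"roll":0,"claw":1},
  {"dx":0.4,"dy":4.8,"dz":-0.8,"roll":0,"claw":1},
  {"dx":0.6,"dy":7.2,"dz":-1.4,"roll":0,"claw":1},
  {"dx":0.7,"dy":9.5,"dz":-2.2,"roll":0,"claw":1},
  {"dx":0.8,"dy":11.6,"dz":-3.2,"roll":0,"claw":1},
])

```text
clock: 1.98
tcp_pos: [0.44, 0.0963, 0.181]
orientation: [-0.024, 1.0, 0.003, -0.001]
wrist_force: [0.5, -0.1, 0.2]
finger_gap: 0.0853
grip_force: 0.0
```

Run:
```python
from h import *
s=get_state(); print(np.round(s['joint_pos'],3),np.round(s['qvel'],2),s['tcp_pos'],s['orientation'])
```

```text
[ 0.005  0.093 -0.357  1.123  0.047  3.141] [ 0.02  0.09 -0.15 -0.24  0.01 -0.  ] [0.4400164  0.09634971 0.18099826] [-2.35242818e-02  9.99718391e-01  2.97068429e-03 -9.59935989e-04]
```

Joint 6 reached its limit, so I'll use the half-turn-equivalent grasp (roll +180°).

Request:
send_rows([
  {"dx":0,"dy":0,"dz":0,"roll":1.3,"claw":1},
  {"dx":0,"dy":0,"dz":0,"roll":2.6,"claw":1},
  {"dx":0,"dy":0.5,"dz":0,"roll":3.9,"claw":1},
  {"dx":0,"dy":1,"dz":0,"roll":5.2,"claw":1},
  {"dx":0,"dy":2,"dz":0,"roll":6.5,"claw":1},
])

```text
clock: 2.6
tcp_pos: [0.44, 0.1463, 0.1812]
orientation: [-0.021, 0.896, 0.443, -0.012]
wrist_force: [0.4, 0.2, 0.0]
finger_gap: 0.0855
grip_force: 0.0
```

Request:
send_rows([
  {"dx":0,"dy":0.6,"dz":0,"roll":1.3,"claw":1},
  {"dx":0,"dy":1.2,"dz":0,"roll":2.6,"claw":1},
  {"dx":0,"dy":1.8,"dz":0,"roll":3.9,"claw":1},
  {"dx":0,"dy":2.4,"dz":0,"roll":5.2,"claw":1},
  {"dx":0,"dy":3,"dz":0,"roll":6.5,"claw":1},
])

```text
clock: 3.22
tcp_pos: [0.44, 0.2217, 0.1811]
orientation: [-0.014, 0.611, 0.791, -0.02]
wrist_force: [0.3, -0.5, -0.1]
finger_gap: 0.0856
grip_force: 0.0
```

Request:
send_rows([
  {"dx":0,"dy":-0.6,"dz":0,"roll":1.3,"claw":1},
  {"dx":0,"dy":-1.2,"dz":0,"roll":2.6,"claw":1},
  {"dx":0,"dy":-1.8,"dz":0,"roll":3.9,"claw":1},
  {"dx":0,"dy":-2.4,"dz":0,"roll":5.2,"claw":1},
  {"dx":0,"dy":-3,"dz":0,"roll":6.5,"claw":1},
])

```text
clock: 3.85
tcp_pos: [0.4399, 0.1458, 0.1811]
orientation: [-0.004, 0.202, 0.979, -0.024]
wrist_force: [-0.1, -1.7, 0.7]
finger_gap: 0.0854
grip_force: 0.0
```

Request:
send_rows([
  {"dx":0,"dy":0,"dz":0,"roll":1.3,"claw":1},
  {"dx":0,"dy":0,"dz":0,"roll":2.6,"claw":1},
  {"dx":0,"dy":0,"dz":0,"roll":3.9,"claw":1},
  {"dx":0,"dy":0,"dz":0,"roll":5.2,"claw":1},
  {"dx":0,"dy":0,"dz":0,"roll":6.5,"claw":1},
])

```text
clock: 4.47
tcp_pos: [0.4398, 0.1463, 0.1812]
orientation: [0.006, -0.248, 0.969, -0.023]
wrist_force: [0.1, -0.4, -0.2]
finger_gap: 0.0849
grip_force: 0.0
```

```bash
cat > st.py <<'E'
from h import *
from scipy.spatial.transform import Rotation as Ro
s=get_state(); q=s['orientation']; R=Ro.from_quat(np.r_[q[1:],q[0]]).as_matrix()
print(round(s['clock'],2),'q',np.round(s['joint_pos'],3),'tcp',np.round(s['tcp_pos'],4),'tool z',np.round(R[:,2],4),'closing deg',round(np.degrees(np.arctan2(R[1,1],R[0,1])),2),'F',np.round(s['wrist_force'],1),'gap',round(s['finger_gap'],4),s['grip_force'])
E
python3 st.py
```

```text
4.47 q [ 0.177  0.113 -0.335  1.108 -0.045 -0.324] tcp [0.4398 0.1463 0.1812] tool z [ 0.0237 -0.041  -0.9989] closing deg 118.67 F [ 0.1 -0.4 -0.2] gap 0.0849 0.0
```

Request:
send_rows([
  {"dx":0,"dy":0,"dz":0,"roll":1.33,"claw":1},
  {"dx":0,"dy":0,"dz":0,"roll":2.66,"claw":1},
  {"dx":0,"dy":0,"dz":0,"roll":4,"claw":1},
  {"dx":0,"dy":0,"dz":0,"roll":5.33,"claw":1},
  {"dx":0,"dy":0,"dz":0,"roll":6.66,"claw":1},
])

```text
clock: 5.1
tcp_pos: [0.4398, 0.1463, 0.1812]
orientation: [0.016, -0.656, 0.755, -0.017]
wrist_force: [0.1, 0.0, 0.0]
finger_gap: 0.0852
grip_force: 0.0
```

Request:
send_rows([
  {"dx":0,"dy":0,"dz":0,"roll":1.33,"claw":1},
  {"dx":0,"dy":0,"dz":0,"roll":2.66,"claw":1},
  {"dx":0,"dy":0,"dz":0,"roll":4,"claw":1},
  {"dx":0,"dy":0,"dz":0,"roll":5.33,"claw":1},
  {"dx":0,"dy":0,"dz":0,"roll":6.66,"claw":1},
])

```text
clock: 5.72
tcp_pos: [0.4398, 0.1462, 0.1812]
orientation: [-0.022, 0.924, -0.381, 0.008]
wrist_force: [0.6, 0.6, 0.5]
finger_gap: 0.0853
grip_force: 0.0
```

Request:
send_rows([
  {"dx":0,"dy":0,"dz":0,"roll":1.33,"claw":1},
  {"dx":0,"dy":0,"dz":0,"roll":2.66,"claw":1},
  {"dx":0,"dy":0,"dz":0,"roll":4,"claw":1},
  {"dx":0,"dy":0,"dz":0,"roll":5.33,"claw":1},
  {"dx":0,"dy":0,"dz":0,"roll":6.66,"claw":1},
])

```text
clock: 6.35
tcp_pos: [0.439, 0.1527, 0.1811]
orientation: [-0.021, 0.998, 0.067, -0.003]
wrist_force: [-0.1, -0.3, 0.0]
finger_gap: 0.0854
grip_force: 0.0
```

```bash
python3 st.py
```

```text
6.35 q [ 0.135  0.122 -0.323  1.128  0.041 -3.142] tcp [0.439  0.1527 0.1811] tool z [-0.008   0.0407 -0.9991] closing deg -82.28 F [-0.1 -0.3  0. ] gap 0.0854 0.0
```

Request:
send_rows([
  {"dx":0,"dy":-0.3,"dz":0,"roll":0,"claw":1},
  {"dx":0,"dy":-0.6,"dz":0,"roll":0,"claw":1},
  {"dx":0,"dy":-0.9,"dz":0,"roll":0,"claw":1},
  {"dx":0,"dy":-1.2,"dz":0,"roll":0,"claw":1},
  {"dx":0,"dy":-1.5,"dz":0,"roll":0,"claw":1},
])

```text
clock: 6.98
tcp_pos: [0.4365, 0.1366, 0.1818]
orientation: [-0.013, 0.998, 0.055, -0.002]
wrist_force: [0.7, 0.0, 0.0]
finger_gap: 0.0856
grip_force: 0.0
```

```bash
python3 st.py
```

```text
6.97 q [ 0.111  0.108 -0.337  1.127  0.025 -3.141] tcp [0.4365 0.1366 0.1818] tool z [-0.0045  0.025  -0.9997] closing deg -83.72 F [0.7 0.  0. ] gap 0.0856 0.0
```

Request:
send_rows([
  {"dx":0,"dy":-0.5,"dz":0,"roll":0,"claw":1},
  {"dx":0,"dy":-1.0,"dz":0,"roll":0,"claw":1},
  {"dx":0,"dy":-1.5,"dz":0,"roll":0,"claw":1},
  {"dx":0,"dy":-2.0,"dz":0,"roll":0,"claw":1},
  {"dx":0,"dy":-2.4,"dz":0,"roll":0,"claw":1},
])

```text
clock: 7.6
tcp_pos: [0.4342, 0.1098, 0.1818]
orientation: [0.001, 0.999, 0.034, -0.001]
wrist_force: [-0.7, 0.4, 1.0]
finger_gap: 0.0851
grip_force: 0.0
```

```bash
python3 st.py
```

```text
7.6 q [ 6.900e-02  9.400e-02 -3.530e-01  1.126e+00 -1.000e-03 -3.141e+00] tcp [0.4342 0.1098 0.1818] tool z [-0.0023 -0.0015 -1.    ] closing deg -86.1 F [-0.7  0.4  1. ] gap 0.0851 0.0
```

Request:
send_rows([
  {"dx":0,"dy":0.5,"dz":0,"roll":-1.33,"claw":1},
  {"dx":0.1,"dy":1,"dz":0,"roll":-2.66,"claw":1},
  {"dx":0.2,"dy":2,"dz":0,"roll":-4,"claw":1},
  {"dx":0.3,"dy":3,"dz":0,"roll":-5.33,"claw":1},
  {"dx":0.39,"dy":4,"dz":0,"roll":-6.66,"claw":1},
])

```text
clock: 8.22
tcp_pos: [0.4441, 0.2107, 0.1817]
orientation: [0.0, 0.907, -0.42, -0.001]
wrist_force: [0.5, -0.3, 0.4]
finger_gap: 0.0855
grip_force: 0.0
```

Request:
send_rows([
  {"dx":0,"dy":1,"dz":0,"roll":-1.33,"claw":1},
  {"dx":0,"dy":2,"dz":0,"roll":-2.66,"claw":1},
  {"dx":0,"dy":3,"dz":0,"roll":-4,"claw":1},
  {"dx":0,"dy":4,"dz":0,"roll":-5.33,"claw":1},
  {"dx":0,"dy":4.07,"dz":0,"roll":-6.66,"claw":1},
])

```text
clock: 8.85
tcp_pos: [0.4439, 0.3133, 0.1816]
orientation: [0.001, -0.623, 0.782, 0.001]
wrist_force: [0.4, -0.1, 0.0]
finger_gap: 0.0853
grip_force: 0.0
```

Request:
send_rows([
  {"dx":0,"dy":0,"dz":-0.5,"roll":-1.33,"claw":1},
  {"dx":0,"dy":0,"dz":-1,"roll":-2.66,"claw":1},
  {"dx":0,"dy":0,"dz":-1.5,"roll":-4,"claw":1},
  {"dx":0,"dy":0,"dz":-2,"roll":-5.33,"claw":1},
  {"dx":0,"dy":0,"dz":-2.5,"roll":-6.66,"claw":1},
])

```text
clock: 9.48
tcp_pos: [0.444, 0.3118, 0.1188]
orientation: [0.001, -0.206, 0.979, 0.001]
wrist_force: [0.4, 0.3, 0.4]
finger_gap: 0.0855
grip_force: 0.0
```

Request:
send_rows([
  {"dx":0,"dy":0,"dz":0,"roll":-1.2,"claw":1},
  {"dx":0,"dy":0,"dz":0,"roll":-2.4,"claw":1},
  {"dx":0,"dy":0,"dz":0,"roll":-3.48,"claw":1},
  {"dx":0,"dy":0,"dz":0,"roll":-3.48,"claw":1},
  {"dx":0,"dy":0,"dz":0,"roll":-3.48,"claw":1},
])

```text
clock: 10.1
tcp_pos: [0.4439, 0.3118, 0.1192]
orientation: [0.001, 0.032, 1.0, 0.0]
wrist_force: [1.2, 0.2, 0.3]
finger_gap: 0.0854
grip_force: 0.0
```

```bash
python3 st.py
```

```text
10.1 q [ 0.465  0.309 -0.243  1.017 -0.     0.528] tcp [0.4439 0.3118 0.1192] tool z [ 2.4e-03  8.0e-04 -1.0e+00] closing deg 86.39 F [1.2 0.2 0.3] gap 0.0854 0.0
```

Request:
send_rows([
  {"dx":0,"dy":0,"dz":-1.4,"roll":0,"claw":1},
  {"dx":0,"dy":0,"dz":-2.8,"roll":0,"claw":1},
  {"dx":0,"dy":0,"dz":-3.6,"roll":0,"claw":1},
  {"dx":0,"dy":0,"dz":-4.0,"roll":0,"claw":1},
  {"dx":0,"dy":0,"dz":-4.0,"roll":0,"claw":-0.3},
])

```text
clock: 10.72
tcp_pos: [0.4437, 0.3118, 0.0189]
orientation: [0.001, 0.032, 0.999, 0.0]
wrist_force: [-0.1, -0.0, 0.5]
finger_gap: 0.0697
grip_force: 0.0
```

Request:
send_rows([
  {"dx":0,"dy":0,"dz":0,"roll":0,"claw":-0.5},
  {"dx":0,"dy":0,"dz":0,"roll":0,"claw":-0.5},
  {"dx":0,"dy":0,"dz":0,"roll":0,"claw":-0.5},
  {"dx":0,"dy":0,"dz":0,"roll":0,"claw":-0.5},
  {"dx":0,"dy":0,"dz":0,"roll":0,"claw":-0.5},
])

```text
clock: 11.35
tcp_pos: [0.4449, 0.3123, 0.0205]
orientation: [0.002, 0.033, 0.999, 0.001]
wrist_force: [0.1, -0.5, 6.1]
finger_gap: 0.0356
grip_force: 42.2
```

```bash
python3 st.py
```

```text
11.35 q [ 0.465  0.407 -0.373  0.786 -0.001  0.53 ] tcp [0.4449 0.3123 0.0205] tool z [ 0.0048  0.0018 -1.    ] closing deg 86.26 F [ 0.1 -0.5  6.1] gap 0.0356 42.20788165926933
```

Request:
send_rows([
  {"dx":0,"dy":0,"dz":1,"roll":0,"claw":-0.5},
  {"dx":0,"dy":0,"dz":2.5,"roll":0,"claw":-0.5},
  {"dx":0.4,"dy":-1.2,"dz":4,"roll":0,"claw":-0.5},
  {"dx":1.2,"dy":-3.2,"dz":4.4,"roll":0,"claw":-0.5},
  {"dx":2,"dy":-5.4,"dz":4.4,"roll":0.5,"claw":-0.5},
])

```text
clock: 11.98
tcp_pos: [0.4951, 0.1763, 0.1307]
orientation: [0.003, -0.004, 1.0, 0.001]
wrist_force: [0.6, 0.2, -2.7]
finger_gap: 0.0354
grip_force: 41.3
```

Request:
send_rows([
  {"dx":0.8,"dy":-2.2,"dz":0,"roll":0.5,"claw":-0.5},
  {"dx":1.7,"dy":-4.5,"dz":0,"roll":1,"claw":-0.5},
  {"dx":2.5,"dy":-6.7,"dz":0,"roll":1.65,"claw":-0.5},
  {"dx":3.1,"dy":-8.4,"dz":0,"roll":1.65,"claw":-0.5},
  {"dx":3.34,"dy":-9.1,"dz":0,"roll":1.65,"claw":-0.5},
])

```text
clock: 12.6
tcp_pos: [0.5778, -0.0531, 0.1288]
orientation: [0.001, -0.116, 0.993, 0.001]
wrist_force: [0.7, 0.5, -0.9]
finger_gap: 0.0357
grip_force: 41.3
```

```bash
python3 st.py
python3 - <<'E'
from h import *
def crop(c,x,y,w,h,s): return cv2.resize(c['image'][y:y+h,x:x+w],None,fx=s,fy=s,interpolation=cv2.INTER_CUBIC)
t=snap('top','top1');s=snap('scene','scene1')
cv2.imwrite('pics/c1.png',np.hstack([crop(t,315,135,80,90,5),crop(s,235,165,80,112.5.__int__(),4.02)[:450,:321]]))
E
```

```text
12.6 q [-0.231  0.371 -0.128  1.071  0.002 -0.463] tcp [ 0.5778 -0.0531  0.1288] tool z [ 0.0018  0.0016 -1.    ] closing deg 103.28 F [ 0.7  0.5 -0.9] gap 0.0357 41.27691999077797
```

View pics/c1.png

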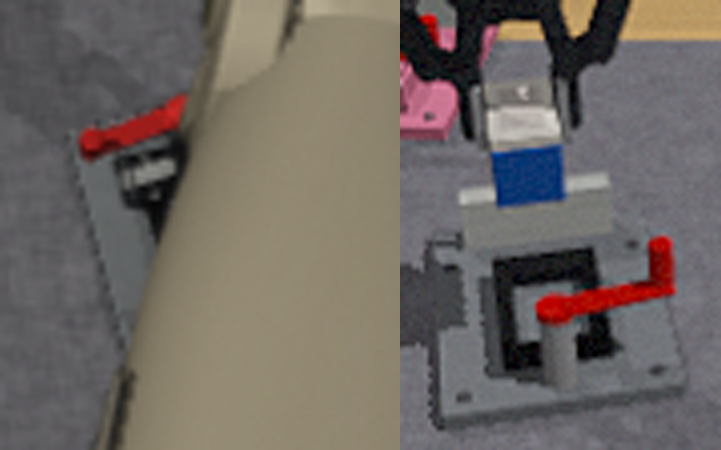

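The scene crop shows the cassette held square over the pocket, front bottom corners at crop (497,203) and (562,200). The arm hides most of the top view. I'll check the offset by reprojection.

Run:
```python
from h import *
s=load('scene1')
def W(P,q):
    c,si=np.cos(q[3]),np.sin(q[3]); return np.array(P)/1000@np.array([[c,si,0],[-si,c,0],[0,0,1]])+q[:3]
def cr(uv): return np.round((np.array(uv)-[235,165])*4.02+[400,0],0).tolist()
print('cass',cr(proj(s,W([(30,-18,0),(30,18,0),(30,-18,34),(30,18,34)],[.5778,-.0531,.110,.232]))))
d=[.5775,-.0505,0,.2349]
print('dock z0',cr(proj(s,W([(70,-65,12),(70,65,12),(42,-30,28),(42,30,28),(54,0,62),(54,0,12)],d))))
d[2]=-.0045
print('dock z-4',cr(proj(s,W([(70,-65,12),(70,65,12),(42,-30,28),(42,30,28),(54,0,62)],d))))
```

```text
cass [[496.0, 201.0], [566.0, 193.0], [489.0, 145.0], [561.0, 137.0]]
dock z0 [[435.0, 410.0], [680.0, 374.0], [495.0, 343.0], [606.0, 328.0], [548.0, 298.0], [556.0, 372.0]]
dock z-4 [[436.0, 416.0], [680.0, 381.0], [496.0, 350.0], [607.0, 334.0], [549.0, 305.0]]
```

Request:
send_rows([
  {"dx":0,"dy":0.05,"dz":-1,"roll":0,"claw":-0.5},
  {"dx":0,"dy":0.05,"dz":-2,"roll":0,"claw":-0.5},
  {"dx":0,"dy":0.05,"dz":-2.8,"roll":0,"claw":-0.5},
  {"dx":0,"dy":0.05,"dz":-3.1,"roll":0,"claw":-0.5},
  {"dx":0,"dy":0.05,"dz":-3.1,"roll":0,"claw":-0.5},
])

```text
clock: 13.32
tcp_pos: [0.5768, -0.0482, 0.0516]
orientation: [0.001, -0.118, 0.993, 0.001]
wrist_force: [-0.6, 0.2, -1.2]
finger_gap: 0.0353
grip_force: 41.3
```

Request:
send_rows([
  {"dx":0,"dy":0,"dz":-0.1,"roll":0,"claw":-0.5},
  {"dx":0,"dy":0,"dz":-0.2,"roll":0,"claw":-0.5},
  {"dx":0,"dy":0,"dz":-0.3,"roll":0,"claw":-0.5},
  {"dx":0,"dy":0,"dz":-0.4,"roll":0,"claw":-0.5},
  {"dx":0,"dy":0,"dz":-0.4,"roll":0,"claw":-0.5},
])

```text
clock: 13.95
tcp_pos: [0.5772, -0.0494, 0.0415]
orientation: [0.001, -0.117, 0.993, 0.001]
wrist_force: [0.4, 0.5, -1.9]
finger_gap: 0.0352
grip_force: 41.3
```

```bash
python3 st.py
```

```text
13.95 q [-0.225  0.444 -0.25   0.876  0.002 -0.46 ] tcp [ 0.5772 -0.0494  0.0415] tool z [ 0.0017  0.0017 -1.    ] closing deg 103.44 F [ 0.4  0.5 -1.9] gap 0.0352 41.32847160100937
```

Request:
send_rows([
  {"dx":0,"dy":0,"dz":-0.1,"roll":0,"claw":-0.5},
  {"dx":0,"dy":0,"dz":-0.2,"roll":0,"claw":-0.5},
  {"dx":0,"dy":0,"dz":-0.3,"roll":0,"claw":-0.5},
  {"dx":0,"dy":0,"dz":-0.36,"roll":0,"claw":-0.5},
  {"dx":0,"dy":0,"dz":-0.38,"roll":0,"claw":-0.5},
])

```text
clock: 14.58
tcp_pos: [0.5773, -0.0493, 0.0325]
orientation: [0.001, -0.117, 0.993, 0.001]
wrist_force: [-2.0, 0.1, 3.5]
finger_gap: 0.0356
grip_force: 41.8
```

Request:
send_rows([
  {"dx":0,"dy":0,"dz":-0.08,"roll":0,"claw":-0.5},
  {"dx":0,"dy":0,"dz":-0.08,"roll":0,"claw":-0.5},
  {"dx":0,"dy":0,"dz":-0.04,"roll":0,"claw":0.3},
  {"dx":0,"dy":0,"dz":0,"roll":0,"claw":0.3},
  {"dx":0,"dy":0,"dz":0,"roll":0,"claw":0.3},
])

```text
clock: 15.2
tcp_pos: [0.5776, -0.0494, 0.0321]
orientation: [0.001, -0.117, 0.993, 0.001]
wrist_force: [0.0, 0.5, -0.3]
finger_gap: 0.0555
grip_force: 0.0
```

Request:
send_rows([
  {"dx":0,"dy":0,"dz":0.5,"roll":0,"claw":0.3},
  {"dx":0,"dy":0,"dz":1.5,"roll":0,"claw":0.3},
  {"dx":0,"dy":0,"dz":3,"roll":0,"claw":0.3},
  {"dx":0,"dy":0,"dz":4,"roll":0,"claw":0.3},
  {"dx":0,"dy":0,"dz":4,"roll":0,"claw":0.3},
])

```text
clock: 15.82
tcp_pos: [0.5794, -0.0498, 0.1353]
orientation: [0.004, -0.117, 0.993, -0.0]
wrist_force: [-0.1, 0.1, -0.0]
finger_gap: 0.0554
grip_force: 0.0
```

```bash
python3 st.py
python3 - <<'E'
from h import *
def crop(c,x,y,w,h,s): return cv2.resize(c['image'][y:y+h,x:x+w],None,fx=s,fy=s,interpolation=cv2.INTER_CUBIC)
s=snap('scene','scene2')
cv2.imwrite('pics/c2.png',crop(s,230,185,100,90,6))
E
```

```text
15.82 q [-0.225  0.364 -0.121  1.078  0.002 -0.46 ] tcp [ 0.5794 -0.0498  0.1353] tool z [ 7.5e-03  3.0e-04 -1.0e+00] closing deg 103.45 F [-0.1  0.1 -0. ] gap 0.0554 0.0
```

View pics/c2.png

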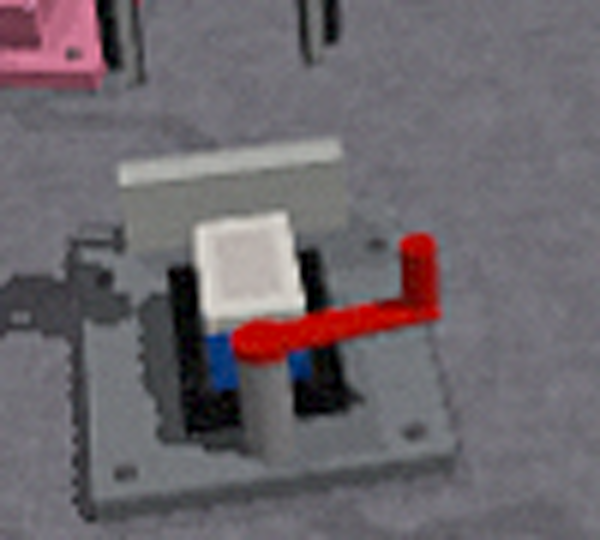

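The cassette sits down in the pocket (lid at crop (248,265)) and the lever is still open, hinge (263,342) and knob (418,245). Next I'll straddle the knob and swing it along its arc.

Request:
send_rows([
  {"dx":0.4,"dy":0.8,"dz":0,"roll":-1.3,"claw":-0.34},
  {"dx":0.8,"dy":1.6,"dz":0,"roll":-2.6,"claw":-0.34},
  {"dx":1.24,"dy":2.7,"dz":0,"roll":-3.9,"claw":-0.34},
  {"dx":1.24,"dy":2.7,"dz":0,"roll":-5.2,"claw":-0.34},
  {"dx":1.24,"dy":2.7,"dz":0,"roll":-5.2,"claw":-0.34},
])

```text
clock: 16.5
tcp_pos: [0.6076, 0.0186, 0.1307]
orientation: [0.0, 0.242, 0.97, -0.0]
wrist_force: [0.4, -0.8, 0.8]
finger_gap: 0.0281
grip_force: 0.0
```

```bash
python3 st.py
```

```text
16.5 q [-0.101  0.421 -0.047  1.103 -0.     0.387] tcp [0.6076 0.0186 0.1307] tool z [ 0.e+00 -1.e-04 -1.e+00] closing deg 62.0 F [ 0.4 -0.8  0.8] gap 0.0281 0.0
```

Request:
send_rows([
  {"dx":0.05,"dy":0,"dz":-0.7,"roll":0,"claw":-0.34},
  {"dx":0.05,"dy":0,"dz":-1.4,"roll":0,"claw":-0.34},
  {"dx":0.05,"dy":0,"dz":-2.0,"roll":0,"claw":-0.34},
  {"dx":0.05,"dy":0,"dz":-2.5,"roll":0,"claw":-0.34},
  {"dx":0.05,"dy":0,"dz":-2.5,"roll":0,"claw":-0.34},
])

```text
clock: 17.12
tcp_pos: [0.6086, 0.0181, 0.0682]
orientation: [0.0, 0.243, 0.97, 0.0]
wrist_force: [-0.9, -0.5, 0.9]
finger_gap: 0.0282
grip_force: 0.0
```

No collision, so I'll swing the lever.

Request:
send_rows([
  {"dx":-0.56,"dy":-0.36,"dz":0,"roll":0,"claw":-0.34},
  {"dx":-1.04,"dy":-0.86,"dz":0,"roll":0,"claw":-0.34},
  {"dx":-1.34,"dy":-1.46,"dz":0,"roll":0,"claw":-0.34},
  {"dx":-1.47,"dy":-2.14,"dz":0,"roll":0,"claw":-0.34},
  {"dx":-1.5,"dy":-2.7,"dz":0,"roll":0,"claw":-0.34},
])

```text
clock: 17.75
tcp_pos: [0.5726, -0.0509, 0.0702]
orientation: [0.002, 0.244, 0.97, 0.0]
wrist_force: [-0.0, 1.2, 0.8]
finger_gap: 0.0281
grip_force: 1.0
```

Request:
send_rows([
  {"dx":0,"dy":-0.2,"dz":0,"roll":0,"claw":-0.34},
  {"dx":0,"dy":-0.3,"dz":0,"roll":0,"claw":-0.34},
  {"dx":0,"dy":-0.4,"dz":0,"roll":0,"claw":-0.34},
  {"dx":0,"dy":-0.4,"dz":0,"roll":0,"claw":-0.34},
  {"dx":0,"dy":-0.4,"dz":0,"roll":0,"claw":-0.34},
])

```text
clock: 18.38
tcp_pos: [0.5731, -0.0565, 0.07]
orientation: [0.002, 0.242, 0.97, 0.003]
wrist_force: [2.0, 10.8, 3.0]
finger_gap: 0.0282
grip_force: 5.1
```

Request:
send_rows([
  {"dx":0,"dy":0.35,"dz":0,"roll":0,"claw":-0.34},
  {"dx":0,"dy":0.35,"dz":1,"roll":0,"claw":-0.34},
  {"dx":0,"dy":0.35,"dz":2.5,"roll":0,"claw":-0.34},
  {"dx":-0.7,"dy":-1,"dz":3.2,"roll":-1,"claw":-0.34},
  {"dx":-1.6,"dy":-3,"dz":3.2,"roll":-2,"claw":-0.34},
])

```text
clock: 19.0
tcp_pos: [0.5335, -0.1351, 0.1518]
orientation: [0.003, 0.377, 0.926, -0.001]
wrist_force: [0.3, -0.9, -0.6]
finger_gap: 0.0283
grip_force: 0.0
```

Request:
send_rows([
  {"dx":-0.9,"dy":-1.8,"dz":0,"roll":-1.2,"claw":-0.34},
  {"dx":-1.8,"dy":-3.6,"dz":0,"roll":-2.4,"claw":-0.34},
  {"dx":-2.6,"dy":-5.3,"dz":0,"roll":-3.6,"claw":-0.34},
  {"dx":-2.7,"dy":-5.4,"dz":0,"roll":-4.8,"claw":-0.2},
  {"dx":-2.7,"dy":-5.4,"dz":0,"roll":-6.09,"claw":-0.2},
])

```text
clock: 19.62
tcp_pos: [0.4639, -0.2707, 0.1496]
orientation: [0.001, 0.727, 0.686, -0.001]
wrist_force: [-0.6, 0.1, -0.1]
finger_gap: 0.0338
grip_force: 0.0
```

```bash
python3 st.py
python3 - <<'E'
from h import *
def crop(c,x,y,w,h,s): return cv2.resize(c['image'][y:y+h,x:x+w],None,fx=s,fy=s,interpolation=cv2.INTER_CUBIC)
s=snap('scene','scene3');t=snap('top','top3')
cv2.imwrite('pics/c3.png',np.hstack([crop(s,160,170,160,110,3)[:330,:480],cv2.resize(crop(t,315,140,80,82,4),(320,330))]))
E
```

```text
19.62 q [-0.676  0.277 -0.207  1.084 -0.003  0.953] tcp [ 0.4639 -0.2707  0.1496] tool z [-1.0e-04 -3.5e-03 -1.0e+00] closing deg -3.34 F [-0.6  0.1 -0.1] gap 0.0338 0.0
```

View pics/c3.png

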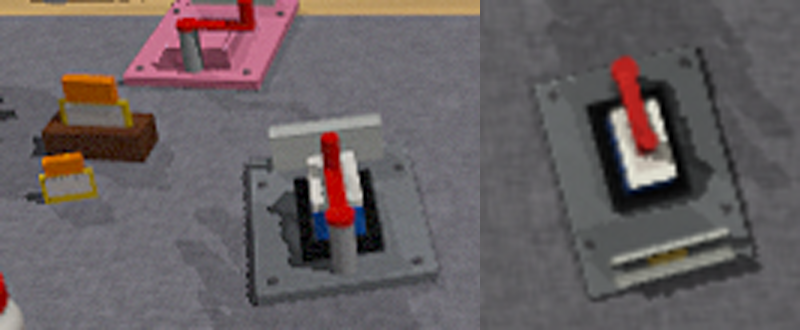

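The lever is shut over the seated cassette (knob top at (330,138) in the scene crop, and the arm lies over the lid in the top crop). Now the holder.

Request:
send_rows([
  {"dx":0.08,"dy":0.1,"dz":-1.2,"roll":0.08,"claw":-0.2},
  {"dx":0.08,"dy":0.1,"dz":-2.4,"roll":0.08,"claw":-0.2},
  {"dx":0.08,"dy":0.1,"dz":-3.4,"roll":0.08,"claw":-0.2},
  {"dx":0.08,"dy":0.1,"dz":-4.06,"roll":0.08,"claw":-0.2},
  {"dx":0.08,"dy":0.1,"dz":-4.06,"roll":0.08,"claw":-0.2},
])

```text
clock: 20.35
tcp_pos: [0.4657, -0.2659, 0.0469]
orientation: [-0.0, 0.72, 0.694, -0.001]
wrist_force: [-0.1, 0.5, -0.4]
finger_gap: 0.0338
grip_force: 0.0
```

Request:
send_rows([
  {"dx":0,"dy":0,"dz":0,"roll":0,"claw":-0.9},
  {"dx":0,"dy":0,"dz":0,"roll":0,"claw":-0.9},
  {"dx":0,"dy":0,"dz":0,"roll":0,"claw":-0.9},
  {"dx":0,"dy":0,"dz":0,"roll":0,"claw":-0.9},
  {"dx":0,"dy":0,"dz":0,"roll":0,"claw":-0.9},
], grip_force=40)

```text
clock: 20.98
tcp_pos: [0.4675, -0.2674, 0.0492]
orientation: [0.002, 0.721, 0.693, -0.0]
wrist_force: [0.7, 1.0, 5.6]
finger_gap: 0.0088
grip_force: 43.4
```

```bash
python3 st.py
```

```text
20.98 q [-0.668  0.366 -0.352  0.849 -0.001  0.942] tcp [ 0.4675 -0.2674  0.0492] tool z [ 0.0028 -0.0037 -1.    ] closing deg -2.22 F [0.7 1.  5.6] gap 0.0088 43.40084373950958
```

Request:
send_rows([
  {"dx":0,"dy":0,"dz":0,"roll":0,"claw":-0.9},
  {"dx":0,"dy":0,"dz":0.5,"roll":0,"claw":-0.9},
  {"dx":0,"dy":0,"dz":1.5,"roll":0,"claw":-0.9},
  {"dx":0,"dy":0,"dz":3,"roll":0,"claw":-0.9},
  {"dx":0,"dy":0,"dz":4,"roll":0,"claw":-0.9},
], grip_force=80)

```text
clock: 21.6
tcp_pos: [0.4661, -0.2668, 0.1501]
orientation: [0.001, 0.721, 0.693, -0.001]
wrist_force: [0.4, 0.2, -0.8]
finger_gap: 0.0083
grip_force: 78.6
```

```bash
python3 st.py
python3 - <<'E'
from h import *
from scipy.ndimage import map_coordinates
t=load('top0'); g=t['image'].astype(float)
d=np.array([.577,-.0497]);c,s=np.cos(.2349),np.sin(.2349);R=np.array([[c,-s],[s,c]])
xs=np.arange(-115,-60,2)
for z in (.044,.022):
  for y in ((-35,35,-25) if z>.03 else (0,)):
    W=np.array([np.r_[R@np.array([x,y])/1000+d,z] for x in xs]); uv=proj(t,W)
    print(z,y,[(int(x),*[int(map_coordinates(g[:,:,k],[[v],[u]],order=1)[0]) for k in (0,2)]) for x,(u,v) in zip(xs,uv)])
for uv in ((137,360),(315,313)):
    p=onz(t,(325+uv[0]/6,145+uv[1]/6),.046); print(R.T@(p[:2]-d))
for uv in ((205,360),(250,345)):
    p=onz(t,(325+uv[0]/6,145+uv[1]/6),.022); print('presser',R.T@(p[:2]-d))
for uv in ((145,390),(320,347)):
    p=onz(t,(325+uv[0]/6,145+uv[1]/6),.043); print('lip',R.T@(p[:2]-d))
E
```

```text
21.6 q [-0.668  0.277 -0.206  1.085 -0.002  0.942] tcp [ 0.4661 -0.2668  0.1501] tool z [ 0.    -0.003 -1.   ] closing deg -2.23 F [ 0.4  0.2 -0.8] gap 0.0083 78.62502694129944
0.044 -35 [(-115, 103, 101), (-113, 96, 94), (-111, 73, 72), (-109, 56, 56), (-107, 52, 51), (-105, 50, 49), (-103, 49, 48), (-101, 52, 50), (-99, 81, 83), (-97, 122, 129), (-95, 133, 140), (-93, 131, 139), (-91, 125, 132), (-89, 92, 96), (-87, 66, 67), (-85, 49, 47), (-83, 54, 53), (-81, 89, 93), (-79, 155, 164), (-77, 153, 160), (-75, 133, 136), (-73, 107, 106), (-71, 101, 98), (-69, 101, 98), (-67, 103, 100), (-65, 105, 102), (-63, 106, 103), (-61, 106, 102)]
0.044 35 [(-115, 102, 100), (-113, 100, 98), (-111, 99, 97), (-109, 98, 96), (-107, 97, 96), (-105, 80, 80), (-103, 62, 61), (-101, 54, 52), (-99, 74, 74), (-97, 109, 113), (-95, 127, 134), (-93, 129, 137), (-91, 123, 129), (-89, 93, 97), (-87, 66, 68), (-85, 45, 44), (-83, 45, 44), (-81, 75, 78), (-79, 150, 158), (-77, 150, 157), (-75, 132, 135), (-73, 103, 103), (-71, 93, 91), (-69, 89, 87), (-67, 88, 86), (-65, 88, 86), (-63, 88, 86), (-61, 88, 86)]
[... 392 characters left out ...]
), (-67, 91, 88), (-65, 91, 88), (-63, 90, 87), (-61, 90, 87)]
0.022 0 [(-115, 103, 101), (-113, 103, 101), (-111, 100, 98), (-109, 77, 75), (-107, 62, 60), (-105, 53, 52), (-103, 51, 50), (-101, 50, 49), (-99, 53, 52), (-97, 93, 96), (-95, 132, 139), (-93, 129, 137), (-91, 122, 132), (-89, 107, 122), (-87, 67, 106), (-85, 39, 95), (-83, 23, 89), (-81, 43, 84), (-79, 91, 110), (-77, 156, 167), (-75, 147, 153), (-73, 119, 121), (-71, 99, 97), (-69, 91, 88), (-67, 90, 88), (-65, 90, 87), (-63, 90, 87), (-61, 90, 87)]
[-0.0794192   0.04502999]
[-0.07945468 -0.04659959]
presser [-0.08670526  0.00942734]
presser [-0.08519867 -0.01462442]
lip [-0.09461412  0.04482263]
lip [-0.09624426 -0.04494017]
```

Request:
send_rows([
  {"dx":0.25,"dy":2,"dz":0,"roll":0.5,"claw":-0.9},
  {"dx":0.5,"dy":4.2,"dz":0,"roll":1,"claw":-0.9},
  {"dx":0.8,"dy":6.2,"dz":0,"roll":1.5,"claw":-0.9},
  {"dx":1.0,"dy":7.5,"dz":0,"roll":1.96,"claw":-0.9},
  {"dx":1.08,"dy":7.88,"dz":0,"roll":1.96,"claw":-0.9},
])

```text
clock: 22.22
tcp_pos: [0.4928, -0.0682, 0.1484]
orientation: [0.001, 0.618, 0.786, -0.001]
wrist_force: [-1.0, -0.4, -0.4]
finger_gap: 0.0082
grip_force: 78.6
```

Request:
send_rows([
  {"dx":0,"dy":0,"dz":-0.7,"roll":0,"claw":-0.9},
  {"dx":0,"dy":0,"dz":-1.4,"roll":0,"claw":-0.9},
  {"dx":0,"dy":0,"dz":-2,"roll":0,"claw":-0.9},
  {"dx":0,"dy":0,"dz":-2.4,"roll":0,"claw":-0.9},
  {"dx":0,"dy":0,"dz":-2.4,"roll":0,"claw":-0.9},
])

```text
clock: 22.85
tcp_pos: [0.493, -0.0701, 0.0875]
orientation: [0.0, 0.62, 0.785, -0.001]
wrist_force: [-0.2, -0.6, -0.1]
finger_gap: 0.0081
grip_force: 78.6
```

```bash
python3 st.py
python3 - <<'E'
from h import *
def crop(c,x,y,w,h,s): return cv2.resize(c['image'][y:y+h,x:x+w],None,fx=s,fy=s,interpolation=cv2.INTER_CUBIC)
s=snap('scene','scene4');t=snap('top','top4')
cv2.imwrite('pics/c4.png',np.hstack([crop(s,235,165,80,90,5),crop(t,320,140,80,90,5)]))
E
```

```text
22.85 q [-0.301  0.26  -0.397  0.913 -0.002  1.035] tcp [ 0.493  -0.0701  0.0875] tool z [-2.0e-04 -1.8e-03 -1.0e+00] closing deg 13.41 F [-0.2 -0.6 -0.1] gap 0.0081 78.59854459762573
```

View pics/c4.png

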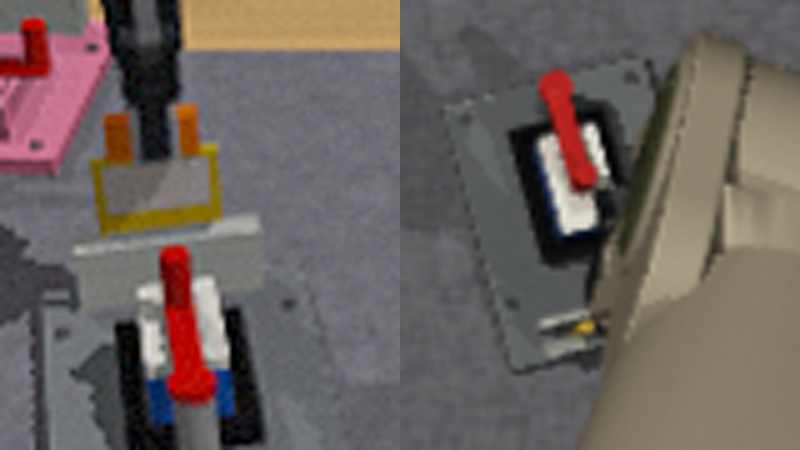

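The holder hangs upright over the channel, parallel to the back plate and about 3–4 mm to its −y side (edge centre at x≈160 against 168). I'll shift it +y slightly and go down.

Request:
send_rows([
  {"dx":-0.02,"dy":0.1,"dz":-0.1,"roll":0,"claw":-0.9},
  {"dx":-0.02,"dy":0.1,"dz":-0.3,"roll":0,"claw":-0.9},
  {"dx":-0.02,"dy":0.1,"dz":-0.5,"roll":0,"claw":-0.9},
  {"dx":-0.02,"dy":0.1,"dz":-0.6,"roll":0,"claw":-0.9},
  {"dx":-0.02,"dy":0.1,"dz":-0.6,"roll":0,"claw":-0.9},
])

```text
clock: 23.58
tcp_pos: [0.4947, -0.0674, 0.0736]
orientation: [0.002, 0.619, 0.785, 0.001]
wrist_force: [4.8, 0.8, -0.9]
finger_gap: 0.0081
grip_force: 78.6
```

Request:
send_rows([
  {"dx":0,"dy":0,"dz":-0.1,"roll":0,"claw":-0.9},
  {"dx":0,"dy":0,"dz":-0.2,"roll":0,"claw":-0.9},
  {"dx":0,"dy":0,"dz":-0.3,"roll":0,"claw":-0.9},
  {"dx":0,"dy":0,"dz":-0.4,"roll":0,"claw":-0.9},
  {"dx":0,"dy":0,"dz":-0.4,"roll":0,"claw":-0.9},
])

```text
clock: 24.2
tcp_pos: [0.4948, -0.0676, 0.0636]
orientation: [0.003, 0.619, 0.785, 0.001]
wrist_force: [5.6, -0.3, -0.5]
finger_gap: 0.0084
grip_force: 78.7
```

The lip is pushing back towards +x, so I'll ease over about 2.5 mm and continue down.

Request:
send_rows([
  {"dx":0.06,"dy":0.02,"dz":0,"roll":0,"claw":-0.9},
  {"dx":0.12,"dy":0.02,"dz":0,"roll":0,"claw":-0.9},
  {"dx":0.12,"dy":0.02,"dz":-0.08,"roll":0,"claw":-0.9},
  {"dx":0.12,"dy":0.02,"dz":-0.16,"roll":0,"claw":-0.9},
  {"dx":0.12,"dy":0.02,"dz":-0.16,"roll":0,"claw":-0.9},
])

```text
clock: 24.82
tcp_pos: [0.4953, -0.0667, 0.059]
orientation: [0.001, 0.619, 0.785, -0.001]
wrist_force: [-1.0, 0.2, 2.8]
finger_gap: 0.0083
grip_force: 79.3
```

```bash
python3 st.py
```

```text
24.82 q [-0.293  0.293 -0.432  0.845 -0.002  1.043] tcp [ 0.4953 -0.0667  0.059 ] tool z [-1.0e-04 -1.9e-03 -1.0e+00] closing deg 13.45 F [-1.   0.2  2.8] gap 0.0083 79.2548418045044
```

Request:
send_rows([
  {"dx":0,"dy":0,"dz":-0.1,"roll":0,"claw":-0.9},
  {"dx":0,"dy":0,"dz":-0.2,"roll":0,"claw":-0.9},
  {"dx":0,"dy":0,"dz":-0.3,"roll":0,"claw":-0.9},
  {"dx":0,"dy":0,"dz":-0.36,"roll":0,"claw":-0.9},
  {"dx":0,"dy":0,"dz":-0.36,"roll":0,"claw":-0.9},
])

```text
clock: 25.45
tcp_pos: [0.4957, -0.0666, 0.0513]
orientation: [0.001, 0.619, 0.785, -0.001]
wrist_force: [-5.8, 1.8, 16.4]
finger_gap: 0.0084
grip_force: 81.0
```

Request:
send_rows([
  {"dx":-0.05,"dy":0,"dz":0,"roll":0,"claw":-0.9},
  {"dx":-0.07,"dy":0,"dz":0,"roll":0,"claw":-0.9},
  {"dx":-0.07,"dy":0,"dz":-0.04,"roll":0,"claw":-0.9},
  {"dx":-0.07,"dy":0,"dz":-0.08,"roll":0,"claw":-0.9},
  {"dx":-0.07,"dy":0,"dz":-0.08,"roll":0,"claw":-0.9},
])

```text
clock: 26.08
tcp_pos: [0.4955, -0.0667, 0.0512]
orientation: [0.003, 0.619, 0.785, 0.001]
wrist_force: [-6.5, 4.5, 27.3]
finger_gap: 0.0082
grip_force: 82.8
```

```bash
python3 st.py
python3 - <<'E'
from h import *
def crop(c,x,y,w,h,s): return cv2.resize(c['image'][y:y+h,x:x+w],None,fx=s,fy=s,interpolation=cv2.INTER_CUBIC)
s=snap('scene','scene5')
cv2.imwrite('pics/c5.png',crop(s,240,165,80,90,6))
E
```

```text
26.07 q [-2.940e-01  2.990e-01 -4.470e-01  8.200e-01 -1.000e-03  1.042e+00] tcp [ 0.4955 -0.0667  0.0512] tool z [ 0.0049 -0.0024 -1.    ] closing deg 13.48 F [-6.5  4.5 27.3] gap 0.0082 82.8108823299408
```

View pics/c5.png

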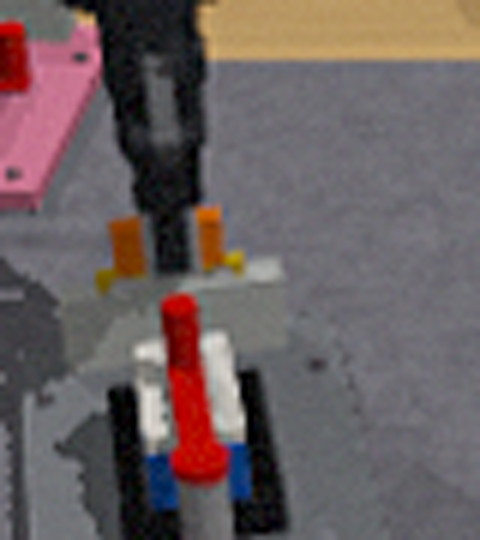

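The picture shows the holder upright and centred behind the lip, with plate corners at (105,280) and (235,262) against back plate ends at (65,295) and (285,265). The lever is still shut. The tool height stopped at 0.0512 m, exactly 2 mm above the grasp in the stand (10 → 12 mm underside), and the force rose to 27 N, so the holder is on the solid floor. I'll ease off slightly, hold, and hand in.

Request:
send_rows([
  {"dx":-0.03,"dy":0,"dz":0.03,"roll":0,"claw":-0.9},
  {"dx":-0.03,"dy":0,"dz":0.03,"roll":0,"claw":-0.9},
  {"dx":-0.03,"dy":0,"dz":0.03,"roll":0,"claw":-0.9},
  {"dx":-0.03,"dy":0,"dz":0.03,"roll":0,"claw":-0.9},
  {"dx":-0.03,"dy":0,"dz":0.03,"roll":0,"claw":-0.9},
])

```text
clock: 26.75
tcp_pos: [0.4953, -0.0667, 0.0513]
orientation: [0.003, 0.619, 0.785, 0.001]
wrist_force: [-3.6, 3.2, 19.1]
finger_gap: 0.0084
grip_force: 81.6
```

```bash
python3 -c "
from workcell import hand_in
print(hand_in())"
```

```text
the job is handed in; nothing more can be done
None
```

I handed the job in at about 27 s: the cassette is fully down in the pocket, the lever is shut over it, and the label holder is still held pressed home behind the lip at about 19 N; the bottle, jar and tray were not touched.

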